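Chatter check in the moulding pattern store

ROBOT

A 6-joint arm with a two-finger parallel gripper is mounted at the origin on the work surface. World frame = base frame: x ahead of the robot, y to its left, z up, the work surface at z = 0. Lengths are in m, angles in rad, forces in N, time in s.
With the tool pointing down it reaches from about 0.225 to 0.875 m from the base axis. Payload 3.4 kg.
Tool frame: the origin (TCP) lies midway between the tips of the shut fingers; the grasp point (between the pads) lies 19 mm behind it; z points along the fingers, y is the line along which they close (so a half turn about z gives the same grasp; the last joint's range is limited). The gripper opens to 85 mm and grips with 20 to 120 N. Pads are 22 mm wide; open, the fingers measure 114 mm over their backs; the gripper's body (76 mm by 85 mm) begins 54 mm behind the grasp point. The pads swing forward as they close: fully open they stand 13 mm farther back than shut.
Start: joints at [1.146, 0.276, 1.505, -0, 1.361, -0.121], TCP at [0.172, 0.549, 0.231] pointing down, gripper open.
Joint ranges: [-2.89, 2.89], [-0.75, 2.08], [0.22, 2.7], [-1.18, 4.32], [0.11, 2.71], [-2.7, 2.7]. Speed limits (rad/s): [2.57, 2.57, 3.14, 3.14, 3.14, 3.14].

INTERFACE

Orientations are given as a unit quaternion [w, x, y, z].
In Python, from rig import * gives the robot as it stands.
- The arm moves only by the tool apply_moves, never from a script. Its argument "steps" is one flat list of numbers, 4 for each row, row after row: the shift along the world's x, y, z in cm, then the turn about the world's z in degrees. A call has 1 to 8 rows; each row is the pose to reach, as a shift and turn from the pose commanded when the call began; what a row does not reach only later rows make up. A row lasts 1/12 s, in which the tool goes at most 41.7 mm and 7.16 degrees, less where a joint would pass 70% of its speed; a pose out of reach is approached as far as the arm can. A call with a gripper value outside its range is refused whole. "jaw" is the closure in counts, from 0 (fully open) to 255 (shut), set as the call begins (left out, the last holds). The fingers move at their own pace and stop on an object; "newtons" is the grip in N (left out, the last holds). Time passes only in rows, so rows that repeat a pose let the fingers close. It gives the time, the measured TCP pose, the force, the opening and the grip force at its end, in the units of the state.
- get_state(): the state, without advancing time (a new reading comes with each control period).
- get_image(name): name is "side" or "top"; returns the picture (480x640x3 uint8, red, green, blue); there is no depth.
- calibration(name): a dict with "fx", "fy", "cx", "cy" (pixels), "xyz" and "rotation" of the camera in the world. Camera axes: x right, y up, looking along -z (the intrinsics and any distortion apply to the point x, -y, -z); pixel columns grow to the right and rows downward; lengths in m; the calibration is good to about 2 mm. A picture is of the moment at which its call begins. calibration takes no time and is no camera call.
- sign_off(): hands the job in; it is judged then, once.
The state is a dict: "clock": time; "qpos": joint angles; "qd": joint speeds; "effort": joint torques, N m; "position": TCP position; "ee_rot": TCP orientation; "contact_force": force on the tool from outside, world axes, zero at the start; "moment": the same for the moment, N m; "width": finger opening in m; "gripper_force": force on a finger pad.
Only numpy, scipy, OpenCV 4.12 (cv2) and the standard library are available. Lean on these libraries where they do the work, as an engineer would, in place of code of your own. Each camera call takes 0.05 s, during which the arm holds its last target. There are 200 camera calls.

TASK

Customers complain of chatter marks, so check the samples and the feed wheel that ran them. First show each moulding sample to the inspection camera, longest first, then the next shorter: hold it still and level about three centimetres above the pointer ball, level with the lens, with one end facing the lens, for about two seconds, then lay it flat on the return board, side by side, not stacked. When all have been shown, slide the gauge fully up to its front stop, turn the wheel one full turn by its crank to find where the rim stands highest, and leave the wheel let go with that high spot under the plunger, the gauge still up, all the samples on the board, and everything else on the bench left alone.

Things in the scene. Friction and masses are not known exactly. Their poses are not given: they have to be found in the camera images.
- sample_long_centre (a point): Longest of the moulding samples: a flat pale wooden board 150 mm long (x), 50 mm wide (y) and 22 mm thick (z), top stepped down from one edge to the other (three steps); it lies on its flat back on the bench at the start, about 120 g. The point is its centre, half-way up; x runs along its length. May be absent.
- sample_mid_centre (a point): Middle of the moulding samples: a flat pale wooden board 125 mm long (x), 50 mm wide (y) and 22 mm thick (z), top with a raised bead along its middle; it lies on its flat back on the bench at the start, about 100 g. The point is its centre, half-way up; x runs along its length. May be absent.
- sample_short_centre (a point): Shortest of the moulding samples: a flat pale wooden board 100 mm long (x), 50 mm wide (y) and 22 mm thick (z), top with a raised rib along each edge; it lies on its flat back on the bench at the start, about 80 g. The point is its centre, half-way up; x runs along its length. May be absent.
- view_point (a point): Viewing point, in the air straight above the pointer ball: 165 mm above the bench, 40 mm above the ball's top, level with the lens. Its x axis points level from here to the lens, whose front is 150 mm away.
- viewer: Viewing stand: fixed dark steel base (90 mm wide, 12 mm high, from 35 mm before to 225 mm behind the rod along x) with a thin upright brass rod ending in a 16 mm brass ball (top 125 mm above the bench) and, on a post, a black inspection camera up to 200 mm high. Origin: on the bench under the ball; x axis towards the camera.
- board: Return board: fixed brown wooden board, 170 mm (x) by 300 mm (y), 12 mm thick, room for three samples side by side along y, each lying along x. Origin: centre of its underside, on the bench; z up.
- stand: Run-out stand: fixed aluminium plate 360 x 170 x 15 mm, origin at the centre of its underside; x runs from the gauge to the wheel. At x = +85 mm, y = 0 stands the upright spindle of a black rubber feed wheel (140 mm diameter, top 83 mm high), its rubber 5 mm off-centre in a direction that differs each run. At the other end a dial gauge on a slide, plunger pointing along +x at the rim.
- crank_handle (a point): The wheel's crank handle: an upright free-spinning black round handle, 20 mm diameter, 97 to 147 mm above the bench, 40 mm from the spindle axis; the point is on its axis, 125 mm above the bench. Moving it round the spindle turns the wheel, endlessly either way, against light friction; the wheel stays where it is left.
- wheel (a joint): Angle of the wheel's crank about the spindle (rad): 0 when the crank lies along the stand's +x, growing anticlockwise seen from above, without limit.
- gauge_grip (a point): Upright round black grip post of the gauge slide, 20 mm diameter, top 110 mm above the bench; the point is on its axis 95 mm above the bench. The 60 mm round dial lies 42 mm in front of it (towards the wheel), its face 61 mm above the bench.
- gauge (a joint): Position of the gauge slide (m): 0 drawn back, 0.035 against its front stop, moving along the stand's +x; about 6 N of friction, stays where it is left. At the front stop the plunger presses on the rim at every wheel angle.
- needle (a joint): Dial needle (rad): 0 with the plunger free (needle pointing to the wheel), turning clockwise seen from above by 0.3 rad per mm that the plunger is pressed in; the plunger is sprung (about 1 to 2 N, 18 mm travel). The higher the rim under the plunger, the larger the reading; over one turn it swings by about 3 rad.
- plunger_tip (a point): Tip of the plunger, 52 mm above the bench, where it touches the rim. Its x in the stand's frame falls as the plunger is pushed back by the rim: about 10 mm at the highest point of the rim, 20 mm at the lowest.
- glue_bottle: Bystander: yellow glue bottle, 60 mm wide, 160 mm tall, right of the return board; leave it alone.
- mug: Bystander: white mug, 80 mm wide, 95 mm tall, left of the run-out stand; leave it alone.
- sandpaper_block: Bystander: cork sanding block 80 x 50 x 35 mm, left of the run-out stand; leave it alone.
Mind the look-alikes: they are no part of the job. Leave any pink or purple look-alike of the part that bears sample_mid_centre alone.

How it is judged:
On the way, in this order (a step that is already met when the one before it is completed fails the run):
1. the longest sample, if present, is held still and level at the viewing point, an end facing the lens (x of sample_long_centre in the frame of view_point between -0.03 and 0.03 m and y of sample_long_centre in the frame of view_point between -0.03 and 0.03 m and z of sample_long_centre in the frame of view_point between -0.03 and 0.03 m and angle between the x axis of sample_long_centre and the x axis of view_point, either way round below 0.26 rad and angle between sample_long_centre's own z axis and vertical below 0.2 rad and linear speed of sample_long below 0.05 m/s), for 1 s.
2. the middle sample, if present, is held still and level at the viewing point, an end facing the lens (x of sample_mid_centre in the frame of view_point between -0.03 and 0.03 m and y of sample_mid_centre in the frame of view_point between -0.03 and 0.03 m and z of sample_mid_centre in the frame of view_point between -0.03 and 0.03 m and angle between the x axis of sample_mid_centre and the x axis of view_point, either way round below 0.26 rad and angle between sample_mid_centre's own z axis and vertical below 0.2 rad and linear speed of sample_mid below 0.05 m/s), for 1 s.
3. the shortest sample, if present, is held still and level at the viewing point, an end facing the lens (x of sample_short_centre in the frame of view_point between -0.03 and 0.03 m and y of sample_short_centre in the frame of view_point between -0.03 and 0.03 m and z of sample_short_centre in the frame of view_point between -0.03 and 0.03 m and angle between the x axis of sample_short_centre and the x axis of view_point, either way round below 0.26 rad and angle between sample_short_centre's own z axis and vertical below 0.2 rad and linear speed of sample_short below 0.05 m/s), for 1 s.
4. the gauge is slid fully up to its front stop (value of joint gauge above 0.033 m), for 0.2 s.
5. with the gauge up, the wheel has been turned well round: the crank handle has come to the far side of its circle (at least 72 mm from where it started) (distance of crank_handle from where it was at the start of the episode above 0.072 m and value of joint gauge above 0.033 m).
At the end, for the whole second after the job is handed in: Each sample lies flat, at rest, unstacked on the return board, centre within 50 mm (x) and 135 mm (y) of the board's centre; gauge within 2 mm of its front stop; plunger tip at 10.5 mm or less in the stand's x (0.5 mm of the highest reading); wheel still (x of sample_long_centre in the frame of board between -0.05 and 0.05 m and y of sample_long_centre in the frame of board between -0.135 and 0.135 m and z of sample_long_centre in the frame of board between 0.019 and 0.028 m and angle between each of sample_long_centre, sample_mid_centre, sample_short_centre's own z axis and vertical below 0.1 rad and linear speed of each of sample_long, sample_mid, sample_short below 0.02 m/s and x of sample_mid_centre in the frame of board between -0.05 and 0.05 m and y of sample_mid_centre in the frame of board between -0.135 and 0.135 m and z of sample_mid_centre in the frame of board between 0.019 and 0.028 m and x of sample_short_centre in the frame of board between -0.05 and 0.05 m and y of sample_short_centre in the frame of board between -0.135 and 0.135 m and z of sample_short_centre in the frame of board between 0.019 and 0.028 m and value of joint gauge above 0.033 m and x of plunger_tip in the frame of stand below 0.0105 m and velocity of joint wheel between -0.05 and 0.05 rad/s); the robot touches nothing.
It fails at once if the yellow glue bottle is moved more than 30 mm (distance of glue_bottle from where it was at the start of the episode above 0.03 m).
It fails at once if the white mug is moved more than 30 mm (distance of mug from where it was at the start of the episode above 0.03 m).
It fails at once if the cork sanding block is moved more than 30 mm (distance of sandpaper_block from where it was at the start of the episode above 0.03 m).
Of sample_long, sample_mid, sample_short only 2 to 3 are there at a start; the rules pass over those that are not, and their reading is None.
At some moment in a run one of sample_long, sample_mid, sample_short may be knocked a few centimetres aside while the robot is not near it.
It also fails if it takes over 210 s, if anything falls off the work surface, if the arm or the gripper's body presses on something with over 40 N, if the wrist force passes 120 N, or if a joint passes its speed limit or range.

## Working session

There is one attempt and no reset: what is moved stays moved. The work goes in short steps, Python scripts to look and compute and a tool call to move; the robot and the scene stay as the last step left them, time stands still between calls to the robot, and variables do not carry over. Pictures are saved under pics/ and viewed, at most 14 in all, crops included, and the job is handed in when it is done.

Besides the shell and the picture viewer there is one more tool, called after "Call:" in YAML: its name, and indented under it one key for each argument. apply_moves: Moves the arm, as the interface text tells. Its arguments: {"type":"object","properties":{"steps":{"type":"array","items":{"type":"number"}},"jaw":{"type":"number"},"newtons":{"type":"number"}},"required":["steps"]}

```bash
mkdir -p pics; ls; cat > h.py <<'E'
from rig import *
import numpy as np, cv2
def snap(n,f):
    im=get_image(n); cv2.imwrite('pics/'+f,im[:,:,::-1]); return im
def ray(n,u,v):
    c=calibration(n); R=np.array(c['rotation']); 
    if R.shape==(4,):
        from scipy.spatial.transform import Rotation as Q
        R=Q.from_quat(np.roll(R,-1)).as_matrix()
    d=R@np.array([(u-c['cx'])/c['fx'],-(v-c['cy'])/c['fy'],-1]); return np.array(c['xyz']),d
def at(n,u,v,z):
    o,d=ray(n,u,v); return np.round((o+d*(z-o[2])/d[2])[:2],4)
def proj(n,p):
    c=calibration(n); R=np.array(c['rotation'])
    if R.shape==(4,):
        from scipy.spatial.transform import Rotation as Q
        R=Q.from_quat(np.roll(R,-1)).as_matrix()
    q=R.T@(np.array(p)-np.array(c['xyz'])); return np.round([c['cx']+c['fx']*q[0]/-q[2],c['cy']-c['fy']*q[1]/-q[2]],1)
E
python3 - <<'E'
from h import *
snap('top','t0.png');snap('side','s0.png')
print(calibration('top'),calibration('side'));print(get_state())
E
```

```text
pics
{'fx': 573.1729292398012, 'fy': 573.1729292398012, 'cx': 320.2882605095189, 'cy': 236.64842997858264, 'xyz': array([ 0.1933678 , -0.02567771,  1.74512295]), 'rotation': array([-0.70263181, -0.04778277,  0.04920942,  0.70823992])} {'fx': 551.2398511606876, 'fy': 551.2398511606876, 'cx': 323.1848277860561, 'cy': 239.15902307723422, 'xyz': array([ 0.25640519, -1.23938475,  1.3334651 ]), 'rotation': array([ 0.91936218,  0.3880451 , -0.03033402, -0.05721909])}
{'clock': 0.1, 'qpos': array([ 1.14599832e+00,  2.76582618e-01,  1.50599272e+00, -1.24997321e-05,
        1.36073599e+00, -1.20975392e-01]), 'qd': array([ 0.00084145, -0.00175973, -0.00303799, -0.00047051, -0.00153746,
       -0.00316464]), 'effort': array([ 1.10038531e-03, -4.17691648e+01, -2.46405208e+01, -1.91047066e-04,
        5.61633788e-03, -7.82639404e-06]), 'position': array([0.17182265, 0.54823293, 0.23050273]), 'ee_rot': array([-2.25716871e-04,  1.51326357e-01,  9.88483483e-01, -8.29186252e-04]), 'contact_force': array([ 0.95109026, -0.03077971,  0.29924443]), 'moment': array([ 0.08112088, -0.0075771 , -0.02905511]), 'gripper_force': 0.0, 'width': 0.08516130233793111}
```

View pics/t0.png

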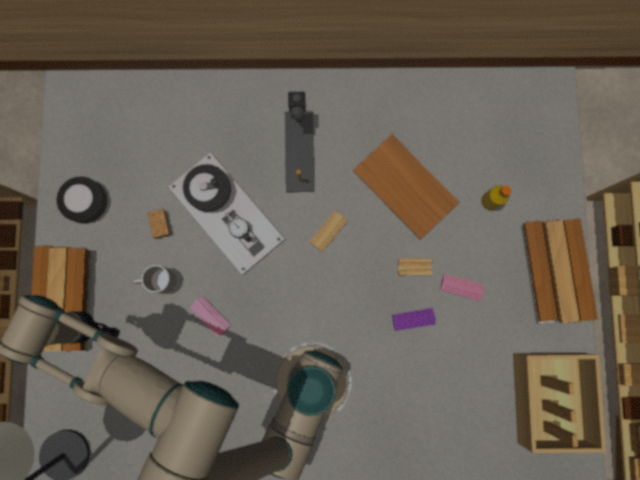

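View pics/s0.png

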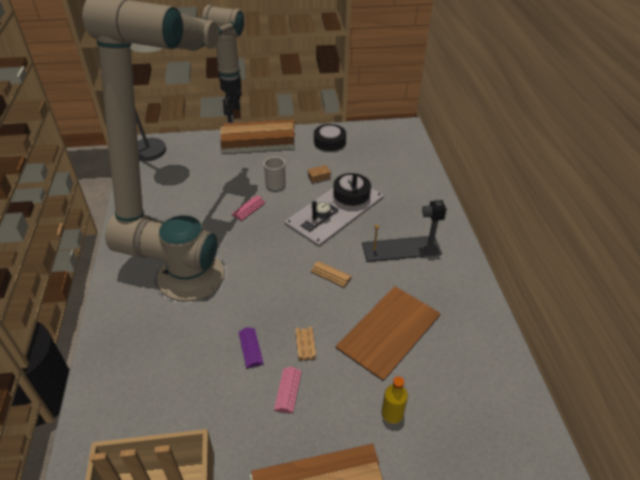

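Top view: viewer rod ball at about (298,172), return board corners (392,135),(458,203),(421,238),(354,170), stand with wheel (207,187), gauge (243,230), pale samples at (328,231) and (415,267), pink/purple look-alikes. The side view shows the same two pale samples at (330,273) and (306,343). I'll zoom in.

```bash
python3 - <<'E'
import cv2,numpy as np
t=cv2.imread('pics/t0.png')
cv2.imwrite('pics/c1.png',cv2.resize(t[80:280,160:460],(800,533),interpolation=cv2.INTER_CUBIC))
s=cv2.imread('pics/s0.png')
a=cv2.resize(s[160:360,280:450],(0,0),fx=3,fy=3,interpolation=cv2.INTER_CUBIC);cv2.imwrite('pics/c2.png',a)
E
```

```text
(no output)
```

View pics/c1.png

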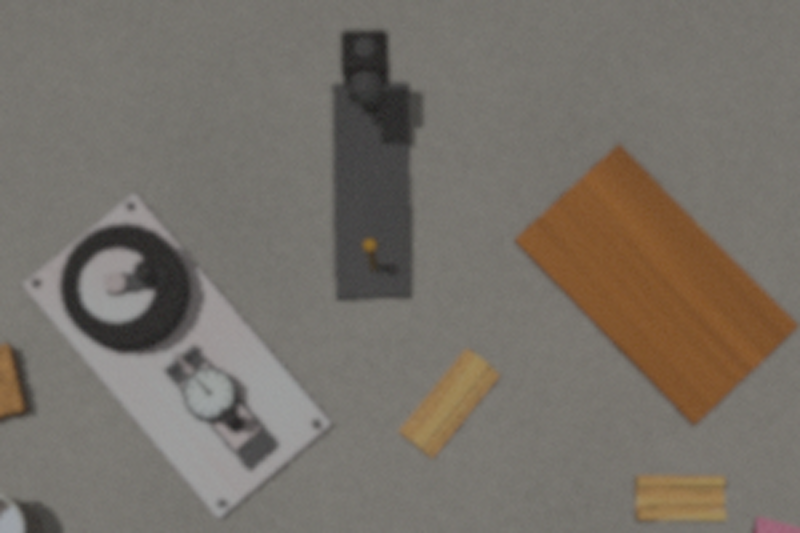

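View pics/c2.png

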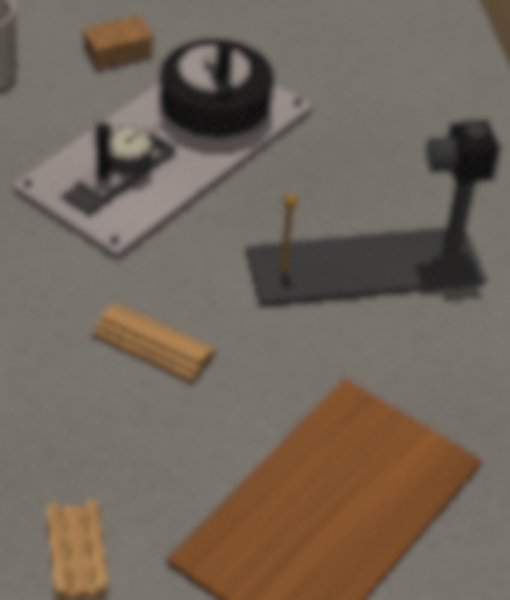

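```bash
python3 - <<'E'
from h import *
f=lambda x,y:(160+x/2.6667,80+y/2.6665)
A=lambda pts,z:np.array([at('top',*f(*p),z) for p in pts])
for nm,pts,z in [('S1',[(470,349),(499,374),(433,457),(402,432)],.02),('short',[(636,476),(725,476),(725,520),(636,522)],.02),('board',[(619,146),(797,325),(695,424),(515,241)],.012),('stand',[(133,194),(331,424),(220,517),(23,283)],.015),('base',[(334,86),(409,86),(411,298),(337,299)],.012)]:
    q=A(pts,z); d=np.diff(np.vstack([q,q[:1]]),axis=0)
    print(nm,q.tolist(),q.mean(0),np.hypot(*d.T).round(3),np.degrees(np.arctan2(d[:,1],d[:,0])).round(1))
print('ball',A([(369,244)],.117),'wheelrim',A([(126,289)],.083),'crank',A([(148,273)],.147),'grip',A([(240,418)],.11),'lens',A([(366,85)],.165))
print('glue',at('top',506,191,.16),'mug',at('top',155,279,.095),'block',at('top',159,223,.035))
E
```

```text
S1 [[0.5108, -0.0796], [0.4815, -0.1124], [0.3866, -0.0361], [0.4155, -0.0011]] [ 0.4486 -0.0573] [0.044 0.122 0.045 0.123] [-131.8  141.2   50.5  -39.5]
short [[0.3631, -0.266], [0.3623, -0.3669], [0.3124, -0.3652], [0.311, -0.2646]] [ 0.3372   -0.315675] [0.101 0.05  0.101 0.052] [-90.5 178.   90.8  -1.5]
board [[0.7529, -0.2576], [0.5375, -0.4578], [0.4231, -0.3363], [0.6395, -0.1337]] [ 0.58825 -0.29635] [0.294 0.167 0.296 0.168] [-137.1  133.3   43.1  -47.5]
stand [[0.6984, 0.311], [0.426, 0.08], [0.3207, 0.2056], [0.5933, 0.4362]] [0.5096 0.2582] [0.357 0.164 0.357 0.163] [-139.7  130.    40.2  -50. ]
base [[0.8288, 0.0769], [0.8281, -0.0116], [0.5728, -0.0123], [0.5722, 0.0734]] [0.700475 0.0316  ] [0.089 0.255 0.086 0.257] [ -90.5 -179.8   90.4    0.8]
ball [[0.6103 0.0324]] wheelrim [[0.5699 0.3036]] crank [[0.5727 0.2677]] grip [[0.4205 0.1725]] lens [[0.7735 0.0334]]
glue [ 0.5384 -0.5553] mug [0.3021 0.4464] block [0.475  0.4568]
```

The pale samples present are a 125 mm one (mid) at (0.449,-0.057) and the 100 mm ribbed one (short) at (0.337,-0.316). I'll move towards the mid one and check the area the arm was hiding.

Call:
apply_moves:
  steps: [2, -4, 0, -3, 5, -7.5, 0, -6, 7, -11, 0, -9, 9, -15, 0, -12, 11, -18.5, 0, -15, 13, -22, 0, -18, 14, -26, 0, -21.5, 14, -28, 0, -21.5]
  jaw: 0
  newtons: 50

```text
clock: 0.77
position: [0.3132, 0.2655, 0.231]
ee_rot: [0.001, 0.335, 0.942, -0.001]
contact_force: [0.2, -0.3, 0.2]
width: 0.0857
gripper_force: 0.0
```

```bash
python3 - <<'E'
from h import *
a=snap('top','t1.png');b=get_image('side')
s=get_state();print(s['clock'],s['position'],s['ee_rot'],s['qpos'])
o=np.hstack([cv2.resize(a,(400,300)),cv2.resize(b,(400,300))]);cv2.imwrite('pics/d1.png',o[:,:,::-1])
cv2.imwrite('pics/d1.png',np.vstack([o,cv2.resize(a[200:350,200:600],(800,300))])[:,:,::-1])
E
```

```text
0.8667 [0.31167028 0.26508666 0.23098441] [-1.02102279e-04  3.35300975e-01  9.42110228e-01 -1.25043843e-03] [ 5.35666208e-01  2.29858293e-02  1.81862665e+00 -1.49465740e-03
  1.30203463e+00 -3.50881830e-01]
```

View pics/d1.png

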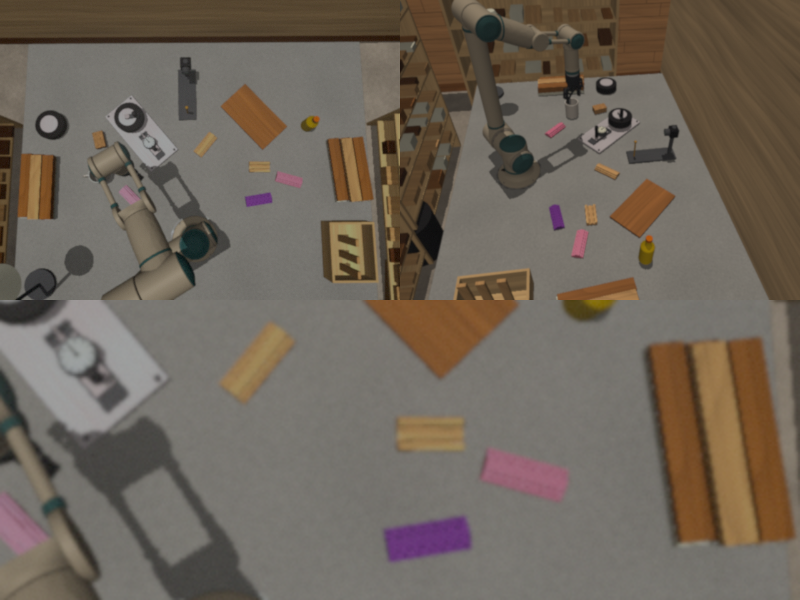

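No hidden third sample; the mid sample is still at (329,231) px and the short at (415,267). Going to the mid sample.

Call:
apply_moves:
  steps: [1.5, -3.8, 0, 0, 3.3, -7.6, 0, 0, 5, -11.4, -1, 0, 6.5, -15.2, -2, 0, 8, -19, -4, 0, 10, -22.8, -6, 0, 11.7, -26.6, -8, 0, 13.3, -30.4, -10, 0]

```text
clock: 1.53
position: [0.4391, -0.0197, 0.1393]
ee_rot: [0.001, 0.333, 0.943, 0.001]
contact_force: [1.5, 1.4, -0.7]
width: 0.085
gripper_force: 0.0
```

Call:
apply_moves:
  steps: [0.4, -1.8, -3, 0, 0.4, -1.8, -6, 0, 0.4, -1.8, -9, 0, 0.4, -1.8, -11, 0, 0.4, -1.8, -12.8, 0, 0.4, -1.8, -12.8, 0]

```text
clock: 2.03
position: [0.4396, -0.0355, 0.0089]
ee_rot: [-0.004, 0.333, 0.943, -0.0]
contact_force: [-0.5, 0.8, -0.2]
width: 0.0857
gripper_force: 0.0
```

```bash
python3 - <<'E'
from h import *
b=get_image('side');s=get_state();print(s['clock'],s['position'],s['contact_force'],s['ee_rot'])
u,v=proj('side',[.449,-.057,.03]).astype(int);print(u,v)
cv2.imwrite('pics/d2.png',cv2.resize(b[v-60:v+60,u-80:u+80],(800,600),interpolation=cv2.INTER_CUBIC)[:,:,::-1])
E
```

```text
2.0833 [ 0.44074849 -0.03576553  0.01047466] [-0.03987982  0.05636196  0.01117882] [-2.30023624e-03  3.32821475e-01  9.42987049e-01 -1.95991182e-05]
330 270
```

View pics/d2.png

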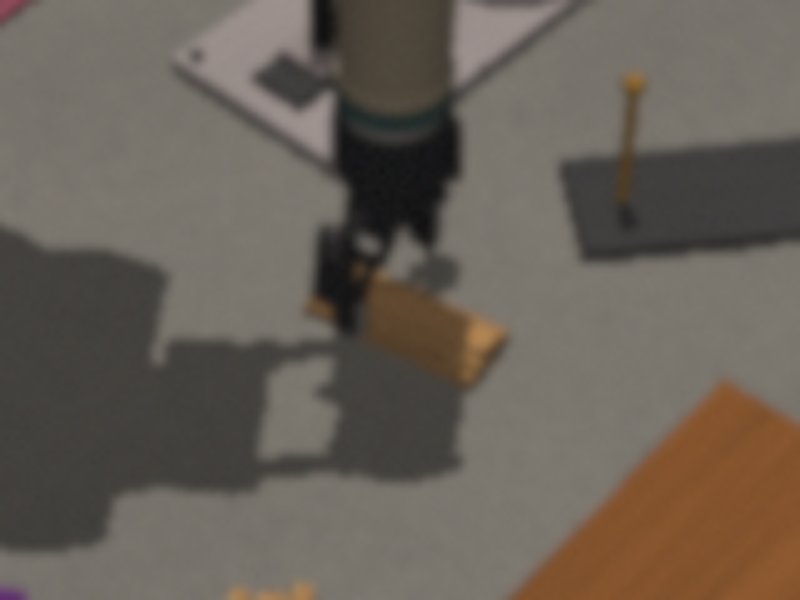

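Gripper straddles the sample (at crop centre) but sits about 2 cm short along it. Correcting, then gripping.

Call:
apply_moves:
  steps: [0.8, -2.1, -0.3, 0, 0.8, -2.1, -0.8, 0, 0.8, -2.1, -0.8, 0]

```text
clock: 2.33
position: [0.4512, -0.0579, 0.0046]
ee_rot: [0.001, 0.333, 0.943, 0.0]
contact_force: [-0.6, 1.6, -1.2]
width: 0.0852
gripper_force: 0.0
```

Call:
apply_moves:
  steps: [0, 0, 0, 0, 0, 0, 0, 0, 0, 0, 0, 0, 0, 0, 0, 0, 0, 0, 0, 0, 0, 0, 0, 0]
  jaw: 255

```text
clock: 2.83
position: [0.4502, -0.0572, 0.0049]
ee_rot: [0.001, 0.333, 0.943, 0.0]
contact_force: [0.1, 1.3, 6.0]
width: 0.0486
gripper_force: 51.9
```

Call:
apply_moves:
  steps: [0, 0, 3, 0, 0, 0, 7, 0, 0, 0, 11, 7, 1, 1, 14, 14, 3, 2, 16, 21, 6, 4, 16, 28, 9.5, 6, 16, 34, 13, 7.5, 16, 39]

```text
clock: 3.5
position: [0.5804, 0.0192, 0.1652]
ee_rot: [0.001, -0.004, 1.0, 0.0]
contact_force: [0.6, -0.3, -0.6]
width: 0.0489
gripper_force: 52.8
```

Call:
apply_moves:
  steps: [1.5, 0.8, 0, 0, 2.3, 1.2, 0, 0, 2.7, 1.3, 0, 0, 2.7, 1.3, 0, 0, 2.7, 1.3, 0, 0]

```text
clock: 3.92
position: [0.6053, 0.0298, 0.1638]
ee_rot: [-0.001, -0.001, 1.0, -0.0]
contact_force: [-0.1, -0.6, -1.0]
width: 0.0488
gripper_force: 52.8
```

```bash
python3 - <<'E'
from h import *
b=get_image('side');t=get_image('top');s=get_state();print(s['clock'],s['position'],s['ee_rot'],s['width'])
u,v=proj('side',[.62,.03,.15]).astype(int);p,q=proj('top',[.62,.03,.15]).astype(int)
k=lambda i,u,v:cv2.resize(i[v-60:v+60,u-40:u+40],(400,600),interpolation=cv2.INTER_CUBIC)
cv2.imwrite('pics/d3.png',np.hstack([k(b,u,v),k(t,p,q)])[:,:,::-1])
E
```

```text
4.0167 [0.60542791 0.02960065 0.16414736] [-6.04554617e-04 -3.66374997e-04  9.99999748e-01 -7.12843644e-05] 0.04881858052847223
```

View pics/d3.png

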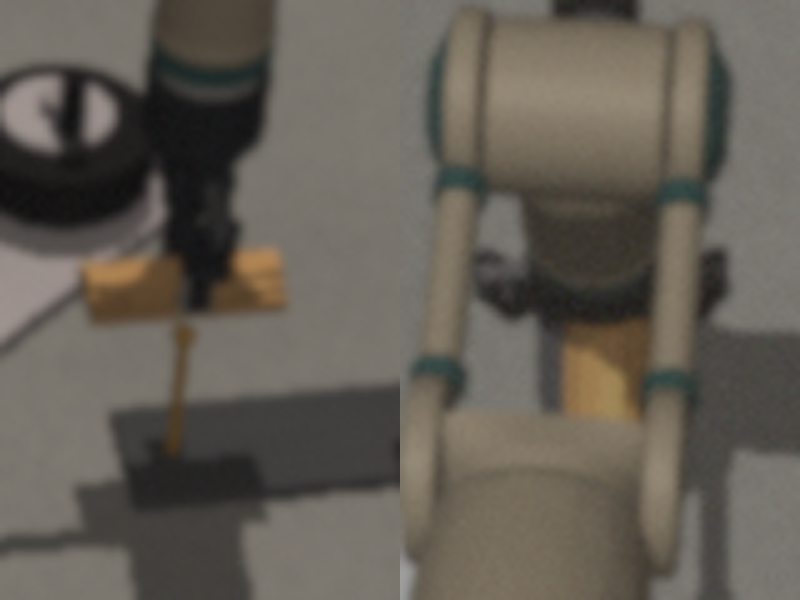

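Side crop: mid sample level, centred right above the ball (ball at crop (185,335)). Hold two seconds.

Call:
apply_moves:
  steps: [0, 0, 0, 0, 0, 0, 0, 0, 0, 0, 0, 0, 0, 0, 0, 0, 0, 0, 0, 0, 0, 0, 0, 0, 0, 0, 0, 0, 0, 0, 0, 0]

```text
clock: 4.68
position: [0.6069, 0.0303, 0.164]
ee_rot: [-0.0, -0.001, 1.0, 0.0]
contact_force: [0.8, 0.5, -1.1]
width: 0.0488
gripper_force: 52.8
```

Call:
apply_moves:
  steps: [0, 0, 0, 0, 0, 0, 0, 0, 0, 0, 0, 0, 0, 0, 0, 0, 0, 0, 0, 0, 0, 0, 0, 0, 0, 0, 0, 0, 0, 0, 0, 0]

```text
clock: 5.35
position: [0.6069, 0.0303, 0.164]
ee_rot: [0.0, -0.001, 1.0, 0.0]
contact_force: [-0.1, 0.5, -0.8]
width: 0.0488
gripper_force: 52.8
```

Call:
apply_moves:
  steps: [0, 0, 0, 0, 0, 0, 0, 0, 0, 0, 0, 0, 0, 0, 0, 0, 0, 0, 0, 0, 0, 0, 0, 0, 0, 0, 0, 0, 0, 0, 0, 0]

```text
clock: 6.02
position: [0.6069, 0.0303, 0.164]
ee_rot: [-0.0, -0.001, 1.0, 0.0]
contact_force: [-0.9, -0.4, -0.9]
width: 0.0486
gripper_force: 52.8
```

Call:
apply_moves:
  steps: [0, -2, 0, 0, 0, -5, 0, -7, 0.5, -8.5, 0, -14, 1, -12.5, 0, -21, 2, -16.5, -2, -28, 3, -20.5, -4, -35, 3.5, -24, -7, -42, 4.2, -26.5, -10, -47]

```text
clock: 6.68
position: [0.6484, -0.231, 0.0724]
ee_rot: [0.002, 0.401, 0.916, -0.0]
contact_force: [-0.3, 0.3, -0.0]
width: 0.0487
gripper_force: 52.8
```

```bash
python3 - <<'E'
from h import *
s=get_state();print(s['clock'],s['position'],s['ee_rot'],s['width'])
t=snap('top','t2.png')
u,v=415,267
b=cv2.resize(t[v-60:v+60,u-80:u+80],(800,600),interpolation=cv2.INTER_CUBIC);cv2.imwrite('pics/d4.png',b[:,:,::-1])
E
```

```text
6.6833 [ 0.64843223 -0.23096473  0.07241464] [ 2.26271134e-03  4.00948390e-01  9.16097792e-01 -3.23617144e-04] 0.04866029025128943
```

Call:
apply_moves:
  steps: [0, -0.6, -2, 0, 0, -0.6, -3.3, 0, 0, -0.6, -4, 0, 0, -0.6, -4.4, 0, 0, -0.6, -4.4, 0, 0, -0.6, -4.4, 0]

```text
clock: 7.23
position: [0.6477, -0.2334, 0.0285]
ee_rot: [0.001, 0.398, 0.918, 0.0]
contact_force: [-0.1, -0.5, -1.2]
width: 0.0487
gripper_force: 52.9
```

View pics/d4.png

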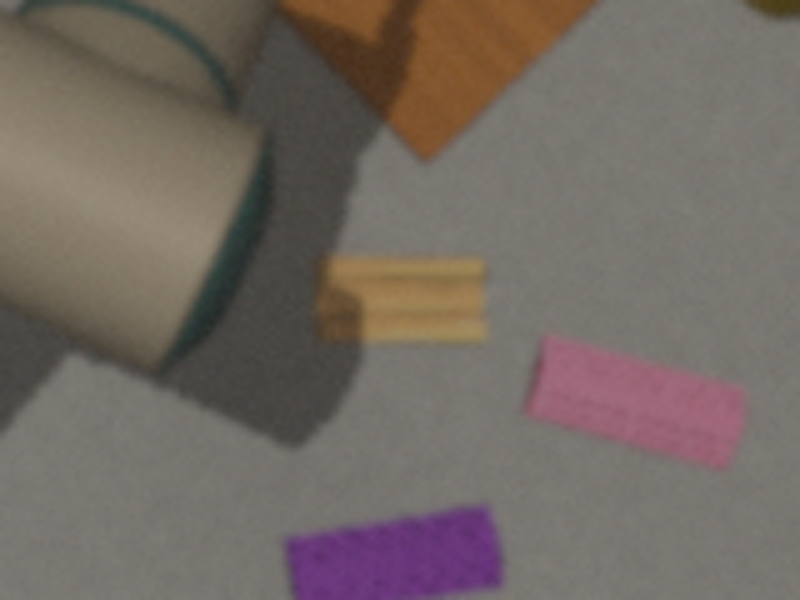

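The short sample is unmoved (about (415.6,267) px). Lower the last centimetre and release.

Call:
apply_moves:
  steps: [0, -0.4, -0.5, 0, 0, -0.7, -0.9, 0, 0, -0.7, -1.1, 0, 0, -0.7, -1.1, 0]

```text
clock: 7.57
position: [0.6474, -0.2412, 0.017]
ee_rot: [0.0, 0.398, 0.917, -0.0]
contact_force: [-0.8, -1.2, 0.5]
width: 0.0486
gripper_force: 53.0
```

Call:
apply_moves:
  steps: [0, 0, 0, 0, 0, 0, 0, 0, 0, 0, 0, 0, 0, 0, 0, 0, 0, 0, 0, 0]
  jaw: 0

```text
clock: 7.98
position: [0.6472, -0.2406, 0.0168]
ee_rot: [0.0, 0.398, 0.917, 0.0]
contact_force: [0.3, 0.1, -0.6]
width: 0.0854
gripper_force: 0.0
```

Call:
apply_moves:
  steps: [0, 0, 3, 0, 0, 0, 6.5, 0, 0, 0, 10, 0, -3, -0.7, 10, -7, -7, -1.7, 10, -14, -11, -2.6, 10, -21, -15, -3.6, 10, -28, -19, -4.5, 10, -35]

```text
clock: 8.65
position: [0.4554, -0.2857, 0.1168]
ee_rot: [0.0, 0.657, 0.754, -0.0]
contact_force: [-0.1, -1.8, 0.1]
width: 0.0851
gripper_force: 0.0
```

Call:
apply_moves:
  steps: [-4, -1, 0, -4, -8, -2, 0, -8, -11, -2.8, -2, -8, -12, -3, -4, -8, -12, -3, -4, -8, -12, -3, -4, -8]

```text
clock: 9.15
position: [0.3367, -0.3154, 0.0766]
ee_rot: [-0.001, 0.707, 0.707, 0.0]
contact_force: [0.6, -0.7, 0.4]
width: 0.0858
gripper_force: 0.0
```

```bash
python3 - <<'E'
from h import *
s=get_state();p=s['position'];q=s['ee_rot'];print(s['clock'],p,2*np.degrees(np.arctan2(q[2],q[1]))-90)
b=get_image('side');t=get_image('top')
u,v=proj('side',[.337,-.316,.03]).astype(int);x,y=proj('top',[.6,-.3,.0]).astype(int)
k=lambda i,u,v:cv2.resize(i[v-60:v+60,u-40:u+40],(400,600),interpolation=cv2.INTER_CUBIC)
cv2.imwrite('pics/d5.png',np.hstack([k(b,u,v),k(t,x,y)])[:,:,::-1]);print(u,v)
for z in (.0,.022):print(proj('side',[.337,-.316,z]))
E
```

```text
9.15 [ 0.33670203 -0.31542146  0.07655465] -0.006932671194263662
304 340
[304.5 346.5]
[304.4 342. ]
```

View pics/d5.png

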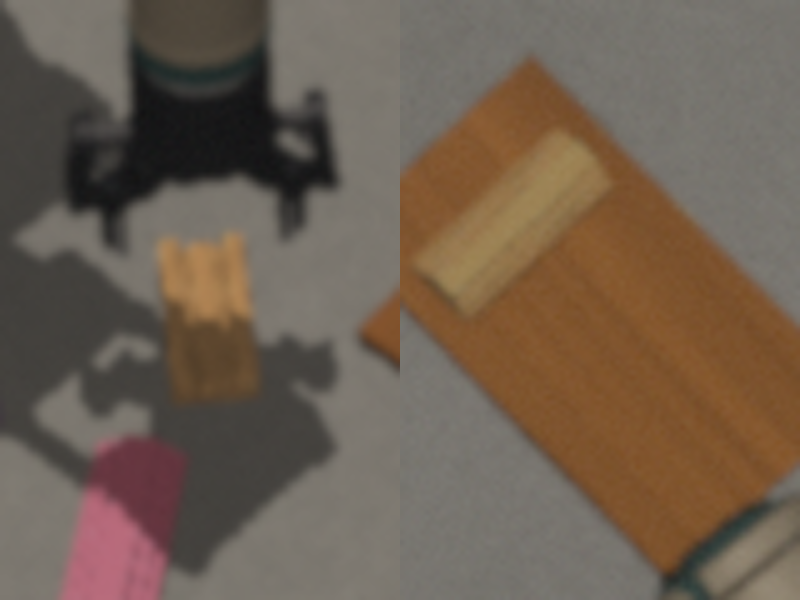

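The mid sample lies flat on the board; the gripper straddles the short sample. Descend and grip.

Call:
apply_moves:
  steps: [0, 0, -3, 0, 0, 0, -5.5, 0, 0, 0, -6.8, 0, 0, 0, -7.4, 0, 0, 0, -7.4, 0, 0, 0, -7.4, 0]

```text
clock: 9.75
position: [0.3385, -0.3163, 0.0034]
ee_rot: [0.001, 0.706, 0.708, -0.0]
contact_force: [0.7, -0.2, -0.8]
width: 0.0855
gripper_force: 0.0
```

Call:
apply_moves:
  steps: [0, 0, 0, 0, 0, 0, 0, 0, 0, 0, 0, 0, 0, 0, 0, 0, 0, 0, 0, 0, 0, 0, 0, 0]
  jaw: 255

```text
clock: 10.25
position: [0.3378, -0.3163, 0.0039]
ee_rot: [0.001, 0.707, 0.708, 0.0]
contact_force: [1.1, 1.2, 5.5]
width: 0.0486
gripper_force: 51.6
```

Call:
apply_moves:
  steps: [0, 0, 3, 0, 0, 0, 7, 7, 0, 0, 11, 14, 0, 2, 14, 21, 1, 5, 16, 28, 3, 8, 16, 35, 5, 11.5, 16, 42, 7, 15, 16, 49]

```text
clock: 10.92
position: [0.4077, -0.1647, 0.164]
ee_rot: [0.001, 0.348, 0.938, -0.0]
contact_force: [-0.3, -0.8, -1.0]
width: 0.0491
gripper_force: 52.6
```

Call:
apply_moves:
  steps: [3, 2.5, 0, 7, 6, 5, 0, 14, 9, 8, 0, 21, 12, 11, 0, 28, 15, 14, 0, 35, 17.5, 17, 0, 41, 19.2, 19, 0, 41, 20, 19.8, 0, 41]

```text
clock: 11.58
position: [0.6094, 0.0356, 0.1627]
ee_rot: [0.001, -0.002, 1.0, 0.001]
contact_force: [0.5, -0.9, -0.4]
width: 0.0485
gripper_force: 52.5
```

Call:
apply_moves:
  steps: [0, 0, 0, 0, 0, 0, 0, 0, 0, 0, 0, 0, 0, 0, 0, 0]

```text
clock: 11.92
position: [0.6059, 0.0308, 0.1629]
ee_rot: [-0.0, 0.0, 1.0, -0.0]
contact_force: [-0.1, 0.3, -0.8]
width: 0.0488
gripper_force: 52.5
```

```bash
python3 - <<'E'
from h import *
b=get_image('side');t=get_image('top');s=get_state();q=s['ee_rot'];print(s['clock'],s['position'],2*np.degrees(np.arctan2(q[2],q[1]))-90,s['width'])
u,v=proj('side',[.62,.03,.15]).astype(int);x,y=proj('top',[.6,-.3,.0]).astype(int)
k=lambda i,u,v:cv2.resize(i[v-60:v+60,u-40:u+40],(400,600),interpolation=cv2.INTER_CUBIC)
cv2.imwrite('pics/d6.png',np.hstack([k(b,u,v),k(t,x,y)])[:,:,::-1])
E
```

```text
12.0167 [0.60630489 0.03098764 0.1630216 ] 89.98790408326002 0.04902590723014051
```

View pics/d6.png

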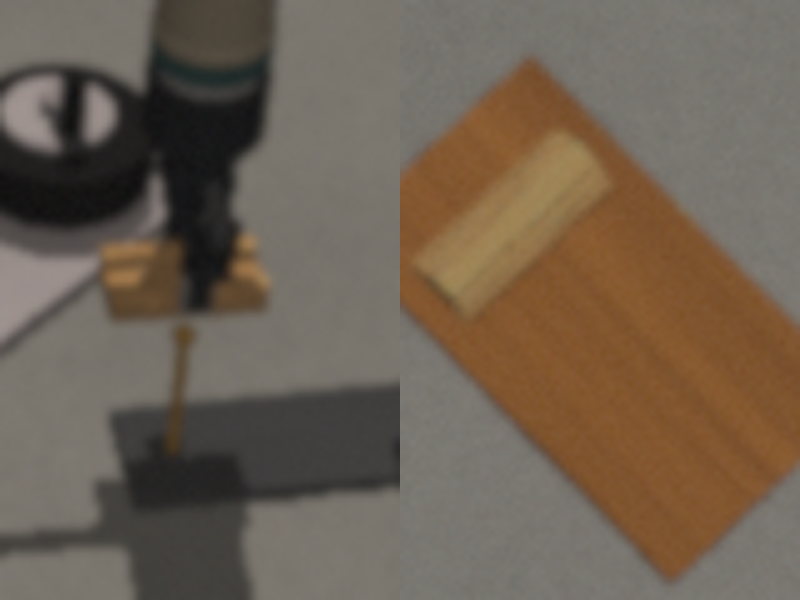

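Short sample is level above the ball (crop (185,335)); the mid is unmoved on the board. Hold, then place.

Call:
apply_moves:
  steps: [0, 0, 0, 0, 0, 0, 0, 0, 0, 0, 0, 0, 0, 0, 0, 0, 0, 0, 0, 0, 0, 0, 0, 0, 0, 0, 0, 0, 0, 0, 0, 0]

```text
clock: 12.68
position: [0.6071, 0.0324, 0.1626]
ee_rot: [-0.0, -0.001, 1.0, 0.0]
contact_force: [0.8, 0.5, -0.8]
width: 0.0486
gripper_force: 52.5
```

Call:
apply_moves:
  steps: [0, 0, 0, 0, 0, 0, 0, 0, 0, 0, 0, 0, 0, 0, 0, 0, 0, 0, 0, 0, 0, 0, 0, 0, 0, 0, 0, 0, 0, 0, 0, 0]

```text
clock: 13.35
position: [0.6072, 0.0323, 0.1627]
ee_rot: [0.0, -0.001, 1.0, 0.0]
contact_force: [-0.2, -0.2, -1.2]
width: 0.0494
gripper_force: 52.5
```

Call:
apply_moves:
  steps: [0, 0, 0, 0, 0, 0, 0, 0, 0, 0, 0, 0, 0, 0, 0, 0, 0, 0, 0, 0, 0, 0, 0, 0, 0, 0, 0, 0, 0, 0, 0, 0]

```text
clock: 14.02
position: [0.6072, 0.0323, 0.1627]
ee_rot: [0.0, -0.001, 1.0, 0.0]
contact_force: [-0.6, 0.0, -1.0]
width: 0.049
gripper_force: 52.5
```

Call:
apply_moves:
  steps: [-0.5, -2, 0, 0, -1.2, -5.5, 0, -7, -2, -9.5, 0, -14, -2.8, -13.5, 0, -21, -3.6, -17.5, 0, -28, -4.5, -21.5, 0, -35, -5.3, -25.5, 0, -42, -6, -29.5, 0, -47]

```text
clock: 14.68
position: [0.5463, -0.2645, 0.1629]
ee_rot: [0.0, 0.401, 0.916, 0.0]
contact_force: [0.6, 0.0, -0.5]
width: 0.0489
gripper_force: 52.5
```

Call:
apply_moves:
  steps: [-0.8, -4, -1, 0, -1.6, -7, -4, 0, -1.6, -8.7, -7.5, 0, -1.6, -8.7, -10.5, 0, -1.6, -8.7, -12.5, 0, -1.6, -8.7, -13.5, 0, -1.6, -8.7, -13.5, 0]

```text
clock: 15.27
position: [0.5296, -0.3486, 0.025]
ee_rot: [-0.003, 0.398, 0.917, 0.001]
contact_force: [-0.2, 0.1, -1.1]
width: 0.049
gripper_force: 52.5
```

Call:
apply_moves:
  steps: [0, 0, -0.4, 0, 0, 0, -0.8, 0, 0, 0, -1, 0, 0, 0, -1, 0, 0, 0, -1, 0]

```text
clock: 15.68
position: [0.5317, -0.3498, 0.0186]
ee_rot: [0.001, 0.398, 0.917, -0.0]
contact_force: [-0.9, 0.6, -1.0]
width: 0.0485
gripper_force: 52.5
```

Call:
apply_moves:
  steps: [0, 0, -0.25, 0, 0, 0, -0.25, 0, 0, 0, -0.25, 0]

```text
clock: 15.93
position: [0.5318, -0.3501, 0.0159]
ee_rot: [0.001, 0.398, 0.917, -0.0]
contact_force: [1.3, 0.0, 2.1]
width: 0.0485
gripper_force: 52.9
```

Call:
apply_moves:
  steps: [0, 0, 0, 0, 0, 0, 0, 0, 0, 0, 0, 0, 0, 0, 0, 0, 0, 0, 0, 0]
  jaw: 0

```text
clock: 16.35
position: [0.531, -0.3496, 0.015]
ee_rot: [-0.0, 0.398, 0.917, 0.0]
contact_force: [-0.2, 0.2, 0.1]
width: 0.0853
gripper_force: 0.0
```

Call:
apply_moves:
  steps: [0, 0, 3, 0, 0, 0, 7, 0, 0, 0, 11, 0, 0, 0, 15, 0, -1, 3, 18, 0, -2, 7, 18, 0, -3, 11, 18, 0, -4, 15, 18, 0]
  jaw: 255

```text
clock: 17.02
position: [0.4907, -0.1986, 0.196]
ee_rot: [0.001, 0.399, 0.917, 0.0]
contact_force: [0.4, 0.3, -0.3]
width: -0.0001
gripper_force: 0.0
```

```bash
python3 - <<'E'
from h import *
s=get_state();q=s['ee_rot'];print(s['clock'],s['position'],2*np.degrees(np.arctan2(q[2],q[1]))-90,s['width'],s['qpos'])
t=snap('top','t3.png');b=get_image('side')
k=lambda i,u,v:cv2.resize(i[v-60:v+60,u-40:u+40],(400,600),interpolation=cv2.INTER_CUBIC)
x,y=proj('top',[.6,-.3,.0]).astype(int);u,v=proj('top',[.5,.26,.05]).astype(int)
cv2.imwrite('pics/d7.png',np.hstack([k(t,x,y),k(t,u,v)])[:,:,::-1]);print(x,y,u,v)
print(at('top',243,230,.061))
E
```

```text
17.0167 [ 0.49067989 -0.19864982  0.19595397] 43.01398022626336 -6.896723383775284e-05 [-5.16412316e-01  2.29614580e-01  1.66045106e+00  3.89354973e-04
  1.24989057e+00 -1.26727041e+00]
406 183 223 213
[0.4477 0.1994]
```

View pics/d7.png

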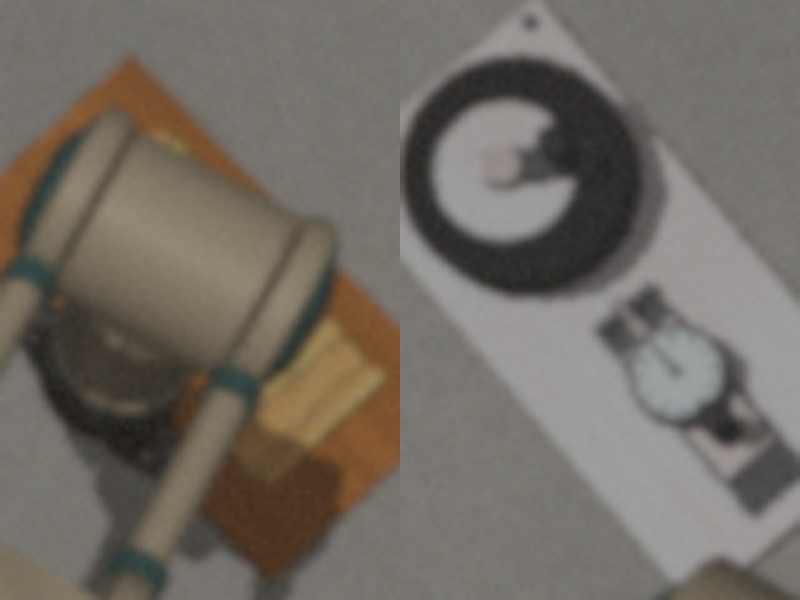

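Right half: wheel, crank arm pointing right in the picture, dial at crop (678,370), grip post beside (728,425). The short sample's end is visible on the board. Compute the gauge and crank positions.

```bash
python3 - <<'E'
from h import *
f=lambda x,y:(183+(x-400)/5,153+y/5)
c=np.array([.5096,.2582]);a=np.radians(40.3);R=np.array([[np.cos(a),np.sin(a)],[-np.sin(a),np.cos(a)]])
def S(n,p): print(n,p,'stand',(R@(p-c)).round(4))
S('dial',at('top',*f(678,370),.061));S('grip?',at('top',*f(728,425),.11));S('rim',at('top',*f(521,177),.083));S('disc',at('top',*f(505,170),.083));S('hub',at('top',*f(502,165),.095))
S('handle top',at('top',*f(562,145),.147))
g=lambda x,y:(280+x/3,160+y/3)
S('side handle top',at('side',*g(224,45),.147));S('side grip top',at('side',*g(103,126),.11));S('side dial',at('side',*g(131,144),.061))
sp=c+R.T@[.085,0]; print(sp)
b=get_image('side');u,v=proj('side',[.5,.25,.08]).astype(int)
cv2.imwrite('pics/d8.png',cv2.resize(b[v-45:v+45,u-60:u+60],(800,600),interpolation=cv2.INTER_CUBIC)[:,:,::-1]);print(u,v)
E
```

```text
dial [0.4569 0.2125] stand [-0.0698 -0.0008]
grip? [0.4169 0.1765] stand [-0.1235 -0.0024]
rim [0.5698 0.3037] stand [ 0.0753 -0.0042]
disc [0.5741 0.3133] stand [0.0848 0.0003]
hub [0.5744 0.3126] stand [ 0.0846 -0.0004]
handle top [0.5738 0.268 ] stand [ 0.0553 -0.034 ]
side handle top [0.5784 0.2769] stand [ 0.0646 -0.0302]
side grip top [0.4257 0.1913] stand [-0.1073  0.0032]
side dial [0.4612 0.2126] stand [-0.0664 -0.0035]
[0.57442681 0.31317713]
333 196
```

View pics/d8.png

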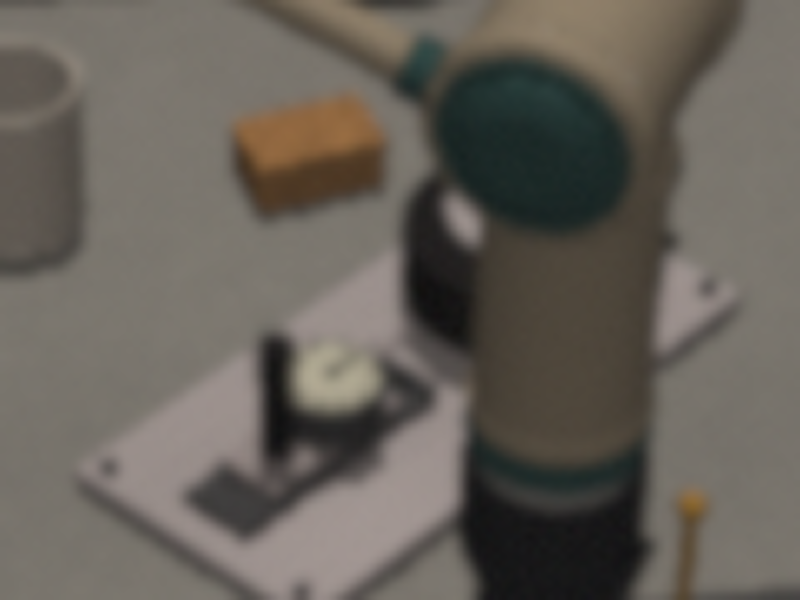

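Call:
apply_moves:
  steps: [-0.5, 3, 0, -7, -1, 7, 0, -14, -2, 11, 0, -21, -2.5, 15, 0, -28, -3, 19, 0, -35, -4, 23, 0, -42, -4.5, 27, 0, -49, -5, 31, 0, -56]
  jaw: 0

```text
clock: 17.83
position: [0.4455, 0.0859, 0.1954]
ee_rot: [0.001, 0.759, 0.651, 0.0]
contact_force: [-0.1, 0.1, -0.3]
width: 0.086
gripper_force: 0.0
```

Call:
apply_moves:
  steps: [-0.5, 3, 0, -7, -1, 6, 0, -14, -1.4, 7.5, 0, -21, -1.4, 7.5, 0, -28, -1.4, 7.5, 0, -36.7, -1.4, 7.5, 0, -36.7, -1.4, 7.5, 0, -36.7]

```text
clock: 18.42
position: [0.4322, 0.1599, 0.1952]
ee_rot: [0.0, 0.924, 0.382, 0.0]
contact_force: [0.6, -0.4, 0.1]
width: 0.085
gripper_force: 0.0
```

```bash
python3 - <<'E'
from h import *
s=get_state();q=s['ee_rot'];print(s['clock'],s['position'],2*np.degrees(np.arctan2(q[2],q[1]))-90,s['width'],s['qpos'])
E
```

```text
18.4167 [0.43216121 0.15985556 0.19516003] -45.11435536163994 0.08502290056860304 [ 2.03601621e-01  1.28554590e-01  1.79360704e+00 -6.67489946e-04
  1.21875804e+00  9.91225610e-01]
```

Call:
apply_moves:
  steps: [-0.6, 2.7, 0, -4.6, -0.6, 2.7, -3, -4.6, -0.6, 2.7, -6, -4.6, -0.6, 2.7, -9, -4.6, -0.6, 2.7, -11, -4.6, -0.6, 2.7, -11.7, -4.6, -0.6, 2.7, -11.7, -4.6, -0.6, 2.7, -11.7, -4.6]

```text
clock: 19.08
position: [0.426, 0.187, 0.0786]
ee_rot: [0.0, 0.939, 0.345, 0.0]
contact_force: [-0.2, 0.5, 0.3]
width: 0.0852
gripper_force: 0.0
```

```bash
python3 - <<'E'
from h import *
s=get_state();q=s['ee_rot'];print(s['clock'],s['position'],2*np.degrees(np.arctan2(q[2],q[1]))-90,s['contact_force'])
b=get_image('side');u,v=proj('side',[.43,.19,.08]).astype(int)
cv2.imwrite('pics/d9.png',cv2.resize(b[v-45:v+45,u-60:u+60],(800,600),interpolation=cv2.INTER_CUBIC)[:,:,::-1]);print(u,v)
E
```

```text
19.0833 [0.42603046 0.18704591 0.07861836] -49.68618569952221 [-0.2115571   0.52918694  0.29359666]
315 208
```

View pics/d9.png

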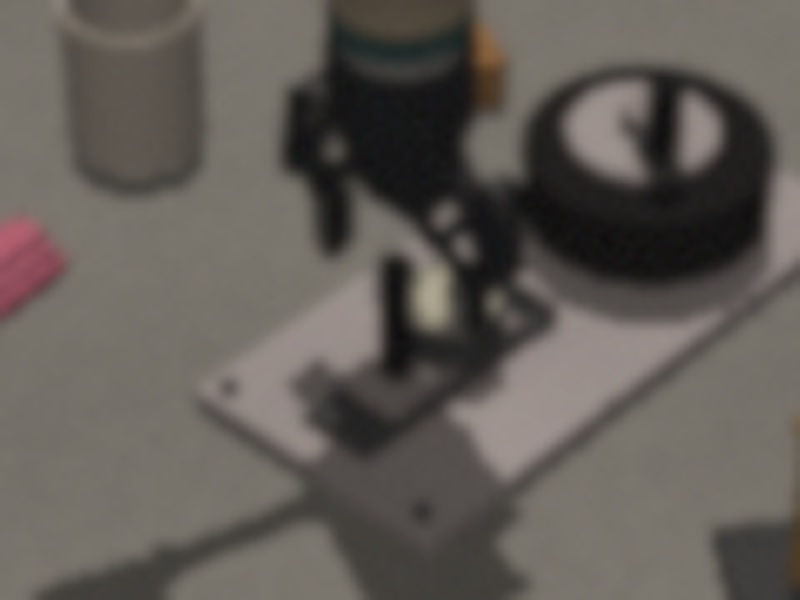

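The post stands between the fingers. Close on it and slide along +x of the stand.

Call:
apply_moves:
  steps: [0, 0, 0, 0, 0, 0, 0, 0, 0, 0, 0, 0, 0, 0, 0, 0, 0, 0, 0, 0, 0, 0, 0, 0, 0, 0, 0, 0]
  jaw: 255
  newtons: 40

```text
clock: 19.72
position: [0.4235, 0.189, 0.0789]
ee_rot: [-0.002, 0.939, 0.344, -0.0]
contact_force: [-4.3, 5.8, 6.1]
width: 0.0192
gripper_force: 39.0
```

Call:
apply_moves:
  steps: [0.4, 0.33, 0, 0, 0.8, 0.65, 0, 0, 1.2, 1, 0, 0, 1.6, 1.35, 0, 0, 1.9, 1.6, 0, 0, 2.2, 1.85, 0, 0, 2.4, 2.05, 0, 0, 2.4, 2.05, 0, 0]

```text
clock: 20.38
position: [0.4456, 0.2077, 0.0788]
ee_rot: [-0.001, 0.939, 0.345, -0.003]
contact_force: [-8.7, -0.3, 12.1]
width: 0.019
gripper_force: 39.6
```

Call:
apply_moves:
  steps: [0.2, 0.17, 0, 0, 0.4, 0.33, 0, 0, 0.55, 0.47, 0, 0, 0.7, 0.6, 0, 0, 0.7, 0.6, 0, 0, 0.7, 0.6, 0, 0]

```text
clock: 20.88
position: [0.4475, 0.2093, 0.0788]
ee_rot: [0.001, 0.938, 0.345, -0.009]
contact_force: [-16.4, -11.5, 22.5]
width: 0.0188
gripper_force: 40.8
```

Call:
apply_moves:
  steps: [-0.3, -0.25, 0, 0, -0.5, -0.4, 0, 0]

```text
clock: 21.05
position: [0.4476, 0.2093, 0.0789]
ee_rot: [-0.001, 0.939, 0.344, -0.002]
contact_force: [-3.5, 2.3, 5.8]
width: 0.0186
gripper_force: 39.0
```

Call:
apply_moves:
  steps: [0, 0, 0, 0, 0, 0, 0, 0, 0, 0, 0, 0, 0, 0, 4, 0, 0, 0, 8, 0, 0, 0, 11, 0, -1, -3, 11, 0, -2, -6.5, 11, 0]
  jaw: 0

```text
clock: 21.72
position: [0.4336, 0.1457, 0.1905]
ee_rot: [0.001, 0.938, 0.346, 0.003]
contact_force: [0.2, -1.3, -0.6]
width: 0.085
gripper_force: 0.0
```

Call:
apply_moves:
  steps: [0, -4, 2, 0, 0, -8, 2, 0, 0, -12, 2, 0, 0, -14, 2, 0, 0, -14, 2, 0]

```text
clock: 22.13
position: [0.4317, 0.0008, 0.2084]
ee_rot: [0.001, 0.94, 0.342, 0.0]
contact_force: [0.5, 0.7, 0.2]
width: 0.0854
gripper_force: 0.0
```

```bash
python3 - <<'E'
from h import *
s=get_state();q=s['ee_rot'];print(s['clock'],s['position'],2*np.degrees(np.arctan2(q[2],q[1]))-90,s['contact_force'])
t=get_image('top');b=get_image('side')
k=lambda i,u,v:cv2.resize(i[v-40:v+40,u-40:u+40],(400,400),interpolation=cv2.INTER_CUBIC)
u,v=proj('side',[.5,.25,.08]).astype(int);x,y=proj('top',[.51,.26,.05]).astype(int);print(u,v,x,y)
cv2.imwrite('pics/d10.png',np.hstack([k(t,x,y),k(b,u,v)])[:,:,::-1])
E
```

```text
22.1333 [0.43166488 0.00077108 0.20837821] -49.947714356548396 [0.53024421 0.71004956 0.24336021]
333 196 223 210
```

View pics/d10.png

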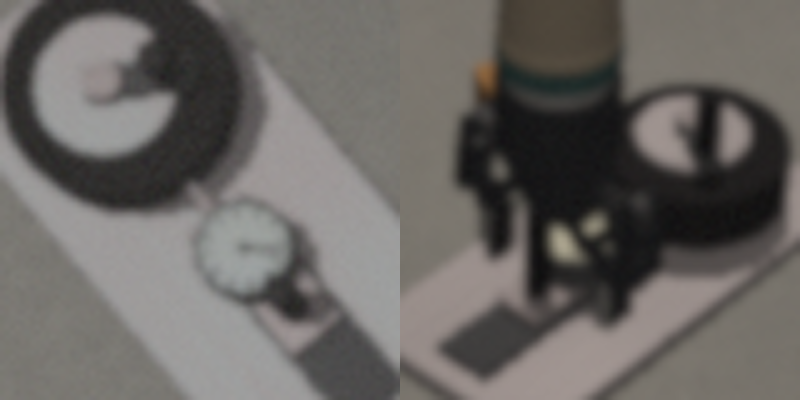

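Picture (limit of viewings now reached): the plunger touches the rim; dial at crop (245,249), needle pointing right, i.e. about 135° clockwise from the wheel direction. From here I'll read the needle by code, rectifying the dial plane.

```bash
cat >> h.py <<'E'
C=np.array([.5096,.2582]);A0=np.radians(40.3);EX=np.array([np.cos(A0),np.sin(A0)]);EY=np.array([-EX[1],EX[0]])
def patch(n,sx,sy,z,h=.04,m=161,k=4):
    im=np.mean([get_image(n).astype(np.float32) for _ in range(k)],axis=0)
    g=np.linspace(-h,h,m); X,Y=np.meshgrid(sx+g,sy-g)   # columns=stand x, rows=-stand y
    P=C+X[...,None]*EX+Y[...,None]*EY
    uv=np.array([proj(n,[*p,z]) for p in P.reshape(-1,2)[::1]]).reshape(m,m,2).astype(np.float32)
    return cv2.remap(im,uv[...,0],uv[...,1],cv2.INTER_CUBIC)
def needle(n,sx=-.034,sy=0.,k=4):
    p=patch(n,sx,sy,.061,k=k).mean(2); q=cv2.GaussianBlur(p,(0,0),3)
    th=(np.percentile(q[40:120,40:120],90)+np.percentile(q,5))/2
    # face centre: best disc fit (template of 27 mm radius, bright inside, dark ring)
    yy,xx=np.mgrid[-70:71,-70:71]; r=np.hypot(xx,yy)
    T=((r<52)*1./(r<52).sum()-((r>56)&(r<66))*1./((r>56)&(r<66)).sum()).astype(np.float32)
    pad=cv2.copyMakeBorder(p,70,70,70,70,cv2.BORDER_REPLICATE)
    s=cv2.filter2D(pad,-1,T)[110:190+20,110:190+20]; i=np.unravel_index(s.argmax(),s.shape)
    cy,cx=i[0]+40,i[1]+40
    a=np.arange(0,360,3); rr=np.arange(14,40)
    X=(cx+rr[None]*np.cos(np.radians(a))[:,None]).astype(np.float32);Y=(cy+rr[None]*np.sin(np.radians(a))[:,None]).astype(np.float32)
    d=cv2.remap(p,X,Y,cv2.INTER_LINEAR).mean(1); d=np.convolve(np.r_[d[-3:],d,d[:3]],np.ones(7)/7,'valid')
    w=np.clip((np.median(d)-d)-.5*(np.median(d)-d.min()),0,None)
    ang=np.degrees(np.angle((w*np.exp(1j*np.radians(a))).sum()))%360  # rows down = -y, so growing = clockwise
    return ang.round(1),[round(sx+(cx-80)*.0005,4),round(sy-(cy-80)*.0005,4)],a[d.argmin()],(np.median(d)-d.min()).round(1),(np.median(d)-np.sort(d)[10]).round(1)
E
python3 - <<'E'
from h import *
print(needle('top'));print(needle('side'))
E
```

```text
Traceback (most recent call last):
  File "h.py", line 27, in needle
    p=patch(n,sx,sy,.061,k=k).mean(2); q=cv2.GaussianBlur(p,(0,0),3)
      ~~~~~^^^^^^^^^^^^^^^^^^
  File "h.py", line 24, in patch
    uv=np.array([proj(n,[*p,z]) for p in P.reshape(-1,2)[::1]]).reshape(m,m,2).astype(np.float32)
                 ~~~~^^^^^^^^^^
  File "h.py", line 14, in proj
    c=calibration(n); R=np.array(c['rotation'])
ValueError: time passes only in moves, steps and waits
```

```bash
python3 - <<'E'
s=open('h.py').read()
i=s.index("    g=np.linspace(-h,h,m)");j=s.index("def needle")
s=s[:i]+'''    q=np.float32([[0,0],[m-1,0],[m-1,m-1],[0,m-1]])
    w=[C+(sx+a*h)*EX+(sy+b*h)*EY for a,b in [(-1,1),(1,1),(1,-1),(-1,-1)]]  # columns=stand x, rows=-stand y
    uv=np.float32([proj(n,[*p,z]) for p in w])
    return cv2.warpPerspective(im,cv2.getPerspectiveTransform(q,uv),(m,m),flags=cv2.INTER_CUBIC|cv2.WARP_INVERSE_MAP)
'''+s[j:]
open('h.py','w').write(s)
E
python3 - <<'E'
from h import *
print(needle('top'));print(needle('side'))
E
```

```text
(np.float64(133.4), [np.float64(-0.0385), np.float64(0.0)], np.int64(132), np.float64(22.3), np.float64(13.9))
(np.float64(64.6), [np.float64(-0.038), np.float64(0.0)], np.int64(93), np.float64(47.1), np.float64(39.3))
```

Call:
apply_moves:
  steps: [0, 4, 0, 0, -0.3, 8, 0, 0, -0.5, 12, 0, 0, -0.75, 15.5, 0, 0, -0.75, 17.5, 0, 0, -0.75, 18.5, -3, 0, -0.75, 18.5, -6, 0, -0.75, 18.5, -9, 0]
  jaw: 255

```text
clock: 23.5
position: [0.4238, 0.1909, 0.1178]
ee_rot: [0.0, 0.938, 0.346, 0.001]
contact_force: [1.0, 0.7, -0.6]
width: -0.0
gripper_force: 0.0
```

Call:
apply_moves:
  steps: [0, 0, -2, 0, 0, 0, -3.5, 0, 0, 0, -4, 0, 0, 0, -4, 0, 0, 0, -4, 0]

```text
clock: 23.92
position: [0.424, 0.1898, 0.0787]
ee_rot: [0.0, 0.939, 0.345, 0.0]
contact_force: [-0.2, 0.1, 1.2]
width: 0.0003
gripper_force: 0.0
```

Call:
apply_moves:
  steps: [0.2, 0.17, 0, 0, 0.4, 0.34, 0, 0, 0.6, 0.5, 0, 0, 0.8, 0.68, 0, 0, 0.9, 0.76, 0, 0, 0.9, 0.76, 0, 0]

```text
clock: 24.42
position: [0.4315, 0.1964, 0.0783]
ee_rot: [0.001, 0.939, 0.345, -0.001]
contact_force: [-2.7, -4.2, 3.0]
width: -0.0001
gripper_force: 2.2
```

Call:
apply_moves:
  steps: [0.1, 0.08, 0, 0, 0.2, 0.17, 0, 0, 0.3, 0.25, 0, 0, 0.35, 0.3, 0, 0, 0.35, 0.3, 0, 0]

```text
clock: 24.83
position: [0.4313, 0.1965, 0.0781]
ee_rot: [0.002, 0.938, 0.346, -0.006]
contact_force: [-8.0, -11.9, 11.8]
width: -0.0003
gripper_force: 7.3
```

Call:
apply_moves:
  steps: [0.1, 0.08, 0, 0, 0.2, 0.17, 0, 0, 0.35, 0.3, 0, 0, 0.4, 0.34, 0, 0, 0.4, 0.34, 0, 0]

```text
clock: 25.25
position: [0.4311, 0.1966, 0.0778]
ee_rot: [0.004, 0.938, 0.346, -0.011]
contact_force: [-15.3, -21.3, 20.3]
width: -0.0002
gripper_force: 12.8
```

At 26 N it doesn't move, so the gauge is against its stop. Back off, rise and go above the crank handle.

Call:
apply_moves:
  steps: [-0.7, -0.6, 0, 0, -1.8, -1.5, 0, 0, -1.8, -1.5, 4, 0, -1.8, -1.5, 8, 0, -1.8, -1.5, 12, 0, 0.5, 0, 13, 0, 4, 1.5, 13, 0, 7.5, 3, 13, 0]
  jaw: 0

```text
clock: 25.92
position: [0.5168, 0.235, 0.2109]
ee_rot: [-0.0, 0.939, 0.345, 0.003]
contact_force: [0.5, 0.7, 0.4]
width: 0.0852
gripper_force: 0.0
```

```bash
python3 - <<'E'
from h import *
s=get_state();q=s['ee_rot'];p=s['position'];print(s['clock'],p,2*np.degrees(np.arctan2(q[2],q[1]))-90)
hd=C+.085*EX+.04*np.array([np.cos(A0+np.radians(-128)),np.sin(A0+np.radians(-128))]);print(hd,(hd-p[:2])*100)
print(needle('side',-.038))
E
```

```text
25.9167 [0.51682404 0.23500593 0.21092103] -49.671827415793736
[0.57603208 0.27320936] [5.92080436 3.82034276]
(np.float64(127.7), [np.float64(-0.0345), np.float64(0.0035)], np.int64(129), np.float64(15.8), np.float64(11.4))
```

Call:
apply_moves:
  steps: [3, 2, 0, 0, 5.5, 3.5, 0, 0, 5.5, 3.5, -1, 0, 5.5, 3.5, -1, 0]

```text
clock: 26.45
position: [0.5687, 0.2686, 0.1961]
ee_rot: [-0.0, 0.939, 0.345, -0.002]
contact_force: [-0.8, -0.2, -0.7]
width: 0.0852
gripper_force: 0.0
```

Call:
apply_moves:
  steps: [0, 0, -3, 0, 0, 0, -6, 0, 0, 0, -8, 0, 0, 0, -8.4, 0, 0, 0, -8.4, 0]

```text
clock: 26.87
position: [0.5675, 0.2677, 0.1131]
ee_rot: [-0.0, 0.939, 0.345, -0.002]
contact_force: [0.4, -0.0, -0.6]
width: 0.0853
gripper_force: 0.0
```

Call:
apply_moves:
  steps: [0.4, 0.3, 0, 0, 0.85, 0.55, 0.2, 0, 0.85, 0.55, 0.2, 0]

```text
clock: 27.12
position: [0.581, 0.2752, 0.1188]
ee_rot: [0.0, 0.939, 0.345, 0.003]
contact_force: [0.4, -0.3, -0.5]
width: 0.086
gripper_force: 0.0
```

Call:
apply_moves:
  steps: [0, 0, 0, 0, 0, 0, 0, 0, 0, 0, 0, 0, 0, 0, 0, 0, 0, 0, 0, 0, 0, 0, 0, 0, 0, 0, 0, 0]
  jaw: 255
  newtons: 25

```text
clock: 27.7
position: [0.578, 0.2753, 0.1165]
ee_rot: [-0.001, 0.939, 0.345, 0.0]
contact_force: [-1.5, 4.1, 1.3]
width: 0.0192
gripper_force: 25.7
```

```bash
python3 - <<'E'
from h import *
s=get_state();p=s['position'];print(s['clock'],p,s['contact_force'])
r=p[:2]-(C+.085*EX);print(np.hypot(*r),np.degrees(np.arctan2(r@EY,r@EX)))
print(needle('side',-.036),needle('top',-.036))
E
```

```text
27.7 [0.57801308 0.27533937 0.11646711] [-1.48856258  4.12451906  1.34570277]
0.03800733164492027 -124.8856649942666
(np.float64(129.6), [np.float64(-0.035), np.float64(0.002)], np.int64(129), np.float64(30.6), np.float64(21.4)) (np.float64(324.7), [np.float64(-0.04), np.float64(0.001)], np.int64(333), np.float64(33.3), np.float64(30.7))
```

```bash
python3 - <<'E'
import numpy as np
t=-86
for k in range(6):
    b=np.radians(t+60*k); o=[]
    for d in (15,30,45,60,60): 
        a=b+np.radians(d); o+=[round(4*(np.cos(a)-np.cos(b)),2),round(4*(np.sin(a)-np.sin(b)),2),0,0]
    print([float(x) for x in o])
E
```

```text
[1.02, 0.21, 0.0, 0.0, 1.96, 0.67, 0.0, 0.0, 2.74, 1.37, 0.0, 0.0, 3.32, 2.24, 0.0, 0.0, 3.32, 2.24, 0.0, 0.0]
[0.33, 0.99, 0.0, 0.0, 0.4, 2.03, 0.0, 0.0, 0.19, 3.06, 0.0, 0.0, -0.28, 3.99, 0.0, 0.0, -0.28, 3.99, 0.0, 0.0]
[-0.69, 0.78, 0.0, 0.0, -1.56, 1.36, 0.0, 0.0, -2.55, 1.69, 0.0, 0.0, -3.6, 1.75, 0.0, 0.0, -3.6, 1.75, 0.0, 0.0]
[-1.02, -0.21, 0.0, 0.0, -1.96, -0.67, 0.0, 0.0, -2.74, -1.37, 0.0, 0.0, -3.32, -2.24, 0.0, 0.0, -3.32, -2.24, 0.0, 0.0]
[-0.33, -0.99, 0.0, 0.0, -0.4, -2.03, 0.0, 0.0, -0.19, -3.06, 0.0, 0.0, 0.28, -3.99, 0.0, 0.0, 0.28, -3.99, 0.0, 0.0]
[0.69, -0.78, 0.0, 0.0, 1.56, -1.36, 0.0, 0.0, 2.55, -1.69, 0.0, 0.0, 3.6, -1.75, 0.0, 0.0, 3.6, -1.75, 0.0, 0.0]
```

Call:
apply_moves:
  steps: [1, 0.2, 0, 0, 2, 0.7, 0, 0, 2.7, 1.4, 0, 0, 3.3, 2.2, 0, 0, 3.3, 2.2, 0, 0]

```text
clock: 28.52
position: [0.6096, 0.2984, 0.1164]
ee_rot: [-0.002, 0.939, 0.345, -0.002]
contact_force: [-6.2, 6.6, 5.5]
width: 0.0193
gripper_force: 26.2
```

```bash
cat > rd.py <<'E'
from h import *
s=get_state();p=s['position']
r=p[:2]-(C+.085*EX);print(s['clock'].__round__(2),p.round(4),s['contact_force'].round(1),'r',np.hypot(*r).round(4),'th',np.degrees(np.arctan2(r@EY,r@EX)).round(1))
print(needle('side',-.036))
E
python3 rd.py
```

```text
28.52 [0.6096 0.2984 0.1164] [-6.2  6.6  5.5] r 0.0381 th -63.2
(np.float64(79.0), [np.float64(-0.0345), np.float64(0.0035)], np.int64(66), np.float64(20.5), np.float64(18.3))
```

Call:
apply_moves:
  steps: [0.3, 1, 0, 0, 0.4, 2, 0, 0, 0.2, 3.1, 0, 0, -0.3, 4, 0, 0, -0.3, 4, 0, 0]

```text
clock: 29.13
position: [0.607, 0.3364, 0.1164]
ee_rot: [0.0, 0.939, 0.345, -0.001]
contact_force: [-4.9, -0.5, 4.7]
width: 0.0191
gripper_force: 26.0
```

```bash
python3 rd.py
```

```text
29.13 [0.607  0.3364 0.1164] [-4.9 -0.5  4.7] r 0.04 th -4.8
(np.float64(294.5), [np.float64(-0.0385), np.float64(-0.001)], np.int64(324), np.float64(31.8), np.float64(29.4))
```

Call:
apply_moves:
  steps: [-0.7, 0.8, 0, 0, -1.6, 1.4, 0, 0, -2.6, 1.7, 0, 0, -3.6, 1.7, 0, 0, -3.6, 1.7, 0, 0]

```text
clock: 29.75
position: [0.571, 0.3549, 0.1165]
ee_rot: [-0.002, 0.939, 0.345, 0.0]
contact_force: [-1.8, 3.6, 1.2]
width: 0.0192
gripper_force: 25.8
```

```bash
python3 rd.py
```

```text
29.75 [0.571  0.3549 0.1165] [-1.8  3.6  1.2] r 0.0419 th 54.4
(np.float64(122.3), [np.float64(-0.0355), np.float64(0.001)], np.int64(123), np.float64(23.3), np.float64(17.2))
```

Call:
apply_moves:
  steps: [-1, -0.2, 0, 0, -2, -0.7, 0, 0, -2.7, -1.4, 0, 0, -3.3, -2.2, 0, 0, -3.3, -2.2, 0, 0]

```text
clock: 30.37
position: [0.5364, 0.331, 0.1164]
ee_rot: [-0.001, 0.939, 0.345, -0.002]
contact_force: [-6.3, 0.2, 5.6]
width: 0.0192
gripper_force: 26.2
```

```bash
python3 rd.py
```

```text
30.37 [0.5364 0.331  0.1164] [-6.3  0.2  5.6] r 0.042 th 114.6
(np.float64(230.1), [np.float64(-0.0375), np.float64(0.0005)], np.int64(228), np.float64(21.6), np.float64(15.9))
```

Call:
apply_moves:
  steps: [-0.3, -1, 0, 0, -0.4, -2, 0, 0, -0.2, -3.1, 0, 0, 0.3, -4, 0, 0, 0.3, -4, 0, 0]

```text
clock: 30.98
position: [0.5428, 0.289, 0.1165]
ee_rot: [0.001, 0.939, 0.344, -0.001]
contact_force: [-1.1, -3.0, 4.6]
width: 0.0188
gripper_force: 26.2
```

```bash
python3 rd.py
```

```text
30.98 [0.5428 0.289  0.1165] [-1.1 -3.   4.6] r 0.0398 th 177.2
(np.float64(76.1), [np.float64(-0.0355), np.float64(0.0025)], np.int64(192), np.float64(17.2), np.float64(15.8))
```

Call:
apply_moves:
  steps: [0.7, -0.8, 0, 0, 1.6, -1.4, 0, 0, 2.6, -1.7, 0, 0, 3.6, -1.7, 0, 0, 3.6, -1.7, 0, 0]

```text
clock: 31.6
position: [0.581, 0.2758, 0.1164]
ee_rot: [-0.001, 0.939, 0.344, 0.002]
contact_force: [1.9, 4.2, 3.6]
width: 0.0189
gripper_force: 26.0
```

```bash
python3 rd.py
```

```text
31.6 [0.581  0.2758 0.1164] [1.9 4.2 3.6] r 0.0379 th -120.3
(np.float64(126.3), [np.float64(-0.035), np.float64(0.002)], np.int64(126), np.float64(29.5), np.float64(20.9))
```

Symmetric readings at 54° (122) and 238° (129) put the peak near a crank angle of 148°. Turn back there.

Call:
apply_moves:
  steps: [-1, 0, 0, 0, -2, 0.2, 0, 0, -3, 0.7, 0, 0, -3.8, 1.4, 0, 0, -4.3, 2.2, 0, 0, -4.7, 3.4, 0, 0, -4.7, 3.4, 0, 0]

```text
clock: 32.38
position: [0.5332, 0.31, 0.1165]
ee_rot: [0.0, 0.939, 0.345, 0.003]
contact_force: [3.2, 3.1, 0.2]
width: 0.0195
gripper_force: 25.9
```

```bash
python3 rd.py
```

```text
32.38 [0.5332 0.31   0.1165] [3.2 3.1 0.2] r 0.0413 th 144.2
(np.float64(359.5), [np.float64(-0.0405), np.float64(-0.0015)], np.int64(324), np.float64(20.7), np.float64(18.7))
```

Call:
apply_moves:
  steps: [0, 0, 0, 0, 0, 0, 0, 0, 0, 0, 0, 0, 0, 0, 3, 0, 0, 0, 7, 0, 0, 0, 11, 0, 0, -4, 11, 0, 0, -8, 11, 0]
  jaw: 0

```text
clock: 33.25
position: [0.5328, 0.2289, 0.2291]
ee_rot: [0.001, 0.938, 0.347, 0.003]
contact_force: [0.3, -1.3, -1.1]
width: 0.0852
gripper_force: 0.0
```

Call:
apply_moves:
  steps: [0, -4, 0, 0, 0, -8, 0, 0, 0, -12, 0, 0, -1, -16, 0, 0, -2, -20, 0, 0, -3, -24, 0, 0, -4, -27, 0, 0, -4, -27, 0, 0]

```text
clock: 33.92
position: [0.4888, -0.0471, 0.2258]
ee_rot: [0.001, 0.94, 0.342, -0.002]
contact_force: [-0.1, -0.2, -0.7]
width: 0.0857
gripper_force: 0.0
```

```bash
python3 rd.py; python3 - <<'E'
from h import *
print(needle('top',-.036))
# plunger seen from above: rim edge along the stand's x axis, and crank handle
p=patch('top',0.0,0,.052,h=.03,m=121).mean(2); print(p[54:67].mean(0)[::3].round(0).tolist())
E
```

```text
33.92 [ 0.4888 -0.0471  0.2258] [-0.1 -0.2 -0.7] r 0.3703 th -143.7
(np.float64(40.7), [np.float64(-0.038), np.float64(0.0045)], np.int64(39), np.float64(55.3), np.float64(53.4))
(np.float64(225.3), [np.float64(-0.0385), np.float64(-0.0005)], np.int64(225), np.float64(26.1), np.float64(16.1))
[149.0, 153.0, 156.0, 157.0, 157.0, 158.0, 158.0, 157.0, 155.0, 152.0, 149.0, 146.0, 142.0, 137.0, 129.0, 123.0, 119.0, 118.0, 119.0, 122.0, 123.0, 123.0, 121.0, 119.0, 115.0, 108.0, 98.0, 85.0, 71.0, 58.0, 49.0, 44.0, 42.0, 42.0, 44.0, 45.0, 45.0, 44.0, 44.0, 45.0, 45.0]
```

Call:
apply_moves:
  steps: [-4, 0, 3, 0, -8, 0, 6, 0, -12, 0, 8, 0, -16, 0, 8, 0, -20, 0, 8, 0, -20, 0, 8, 0]

```text
clock: 35.02
position: [0.2866, -0.0408, 0.3067]
ee_rot: [0.0, 0.939, 0.345, -0.001]
contact_force: [-0.3, 0.9, -0.5]
width: 0.0853
gripper_force: 0.0
```

```bash
python3 rd.py; python3 - <<'E'
from h import *
print(needle('top',-.036))
E
```

```text
35.02 [ 0.2866 -0.0408  0.3067] [-0.3  0.9 -0.5] r 0.4562 th -169.4
(np.float64(236.3), [np.float64(-0.035), np.float64(0.0015)], np.int64(234), np.float64(18.4), np.float64(13.8))
(np.float64(225.6), [np.float64(-0.0385), np.float64(-0.0005)], np.int64(225), np.float64(25.8), np.float64(15.6))
```

Reading at the rest position is 225–236°, the maximum, with the fitted peak within 137–148° (rest 144°). Last check: samples on the board, by code.

```bash
python3 - <<'E'
from h import *
im=get_image('top');h=cv2.cvtColor(im,cv2.COLOR_RGB2HSV);g=im[...,1].astype(int)
m=((h[...,0]>10)&(h[...,0]<30)&(h[...,1]>70)&(g>115)).astype(np.uint8)
m[:, :345]=0;m[:,470:]=0;m[:120]=0;m[260:]=0
n,l,st,ce=cv2.connectedComponentsWithStats(m)
bc=np.array([.588,-.296]);e=np.radians(-47);bx=np.array([np.cos(e),np.sin(e)]);by=np.array([-bx[1],bx[0]])
for i in range(1,n):
    if st[i,4]>100:
        ys,xs=np.where(l==i);r=cv2.minAreaRect(np.c_[xs,ys].astype(np.float32));p=at('top',*r[0],.034)-bc
        print(st[i,4],r,'board x,y',(p@bx).round(4),(p@by).round(4))
E
```

```text
421 ((388.5399169921875, 166.50160217285156), (12.774274826049805, 38.32282638549805), 47.290611267089844) board x,y -0.0011 0.0793
371 ((425.50006103515625, 203.50001525878906), (15.55634880065918, 31.11269760131836), 45.0) board x,y -0.0004 -0.0805
```

Both samples lie at ±80 mm on the board. Hand in.

```bash
python3 -c "
from rig import *
print(sign_off())"
```

```text
the job is handed in; nothing more can be done
None
```

Job handed in, no verdict returned: two samples were found (middle and short, no long one), both shown and laid side by side on the board, and the gauge is at its front stop. The wheel made one full turn and was let go at its highest estimated reading (crank at 144°, fitted peak between 137° and 148°).

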